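# Tip the cooking stone out of its holder and onto the heat diffuser

## Robot

A 6-joint arm with a two-finger parallel gripper is mounted at the origin on a cart in front of the work surface, level with it; the furniture and walls round the work are solid. World frame = base frame: x ahead of the robot, y to its left, z up, the work surface at z = 0. Lengths are in m, angles in rad, forces in N, time in s.
With the tool pointing down it reaches from about 0.225 to 0.875 m from the base axis. Payload 3.4 kg.
Tool frame: the origin (TCP) lies between the finger pads; the fingertips stand 8 mm ahead of it and the grasp point (between the pads) lies 11 mm behind it; z points along the fingers, y is the line along which they close (so a half turn about z gives the same grasp; the last joint's range is limited). The gripper opens to 85 mm and grips with 20 to 120 N. Pads are 22 mm wide; open, the fingers measure 114 mm over their backs; the gripper's body (76 mm by 85 mm) begins 54 mm behind the grasp point. The pads swing forward as they close: fully open they stand 13 mm farther back than shut.
Start: joints at [-1.299, 0.276, 1.505, -0, 1.361, -0.121], TCP at [0.22, -0.531, 0.205] pointing down, gripper open.
Joint ranges: [-2.89, 2.89], [-0.75, 2.08], [0.22, 2.7], [-1.18, 4.32], [0.11, 2.71], [-2.7, 2.7]. Speed limits (rad/s): [2.57, 2.57, 3.14, 3.14, 3.14, 3.14].

## Interface

Orientations are given as a unit quaternion [w, x, y, z].
In Python, from rig import manip gives the robot as it stands.
- The arm moves only by the tool move_arm, never from a script. Its argument "deltas" is a list that holds one entry, the list of rows, each a list of 5 numbers: the shift along the tool's x, y, z normalised to -1 to 1, where 1 is 80 cm, then the turn about the tool's z normalised to -1 to 1, where 1 is 120 degrees, then the closure, from -1 (fully open) to 1 (shut). In form: [[[tx, ty, tz, twist, grip], ...]]. A call has 1 to 12 rows; each row is the pose to reach, as a shift and turn from the pose commanded when the call began, along the tool's axes at that moment; what a row does not reach only later rows make up. A row lasts 1/10 s, in which the tool goes at most 50 mm and 8.59 degrees, less where a joint would pass 70% of its speed; a pose out of reach is approached as far as the arm can. A call with a number of a shift or a turn outside -1 to 1 is refused whole. A call with a gripper value outside its range is refused whole. The fingers move at their own pace and stop on an object; "squeeze" is the grip in N (left out, the last holds). Time passes only in rows, so rows that repeat a pose let the fingers close. It gives the time, the measured TCP pose, the force, the opening and the grip force at its end, in the units of the state.
- manip.get_state(): the state, without advancing time (a new reading comes with each control period).
- manip.get_image(name): name is "scene" or "top" or "wrist"; returns the picture (400x640x3 uint8, red, green, blue); there is no depth.
- manip.camera_params(name): a dict with "fx", "fy", "cx", "cy" (pixels), "dist" ([k1, k2, p1, p2, k3] as OpenCV has them; the pictures are not rectified), "R" (3x3) and "t" (3): a world point X has camera coordinates R X + t; the wrist camera has in their place "tool_from_camera" (4x4, takes a point from camera to tool coordinates, whose origin is the TCP and whose axes are the flange's). Camera axes: x right, y down, z forward; pixel columns grow to the right and rows downward; lengths in m; the calibration is good to about 2 mm. A picture is of the moment at which its call begins: read the wrist's pose just before it. camera_params takes no time and is no camera call.
- manip.sign_off(): hands the job in; it is judged then, once.
The state is a dict: "clock": time; "qpos": joint angles; "qd": joint speeds; "effort": joint torques, N m; "position": TCP position; "ee_rot": TCP orientation; "contact_force": force on the tool from outside, world axes, zero at the start; "moment": the same for the moment, N m; "width": finger opening in m; "gripper_force": force on a finger pad.
Only numpy, scipy, OpenCV 4.12 (cv2) and the standard library are available. Lean on these libraries where they do the work, as an engineer would, in place of code of your own. Each camera call takes 0.05 s, during which the arm holds its last target. There are 200 camera calls.

## Task

Take the broader of the two dark cooking stones out of its wooden holder and lay it flat in the middle of the round steel heat diffuser, ready to be heated. It sits flush with no room for fingers, so first press down the end of it that lies at the notched end of the holder: the other end tips up, stays up, and can be taken by its sides. Leave the narrower stone in its holder, undisturbed.

Things in the scene. Friction and masses are not known exactly. Their poses are not given: they have to be found in the camera images.
- broad_stone: Dark slab to move, 120 (x) x 56 (y) x 20 mm, 0.24-0.36 kg; origin at its underside's centre, z up. Starts flush in broad_holder, axes parallel, centre 3 mm to +x. Pressing its top 15 mm down, 12 mm from its -x end (under 2 N), tips it over; let go, it stays tilted 20 deg, its +x end just clear of the rim, to be gripped there across y. Pressing the +x end does nothing.
- broad_holder: Fixed wooden block, 156 (x) x 86 (y) x 48 mm; origin at its underside's centre, z up. Pocket 59 mm wide, x -63 to +64 mm, open at the top. Notched end = -x: end wall cut down to z 28 mm over the middle 38 mm. Pocket floor level at z 28 mm from x = +1 mm to the +x end; from that ridge a ramp falls 20 deg toward -x, hollow under the stone.
- diffuser: Round steel heat diffuser fixed on the range top: flat disc 180 mm in diameter, 8 mm thick, with a small flat tab (38 mm long) toward its -x side. Origin at the centre of the disc's underside, z up; its upper face is at z = 8 mm.
- narrow_stone: The other dark stone slab, 120 mm x 36 mm x 20 mm, in a narrower holder (66 mm wide, otherwise of the same build). Origin at the centre of its underside. To be left alone.

How it is judged:
On the way:
1. the broad stone has been tipped up in its holder, by about 15 degrees or more (angle between broad_stone's own z axis and vertical above 0.26 rad and horizontal distance between broad_stone and broad_holder below 0.025 m), for 0.2 s.
At the end, for the whole second after the job is handed in: The broad stone lies flat (within 10 degrees) and at rest on the diffuser, its centre within 30 mm of the disc's centre; the narrow stone still lies flat in its holder, within 10 mm of where it was (horizontal distance between broad_stone and diffuser below 0.03 m and angle between the z axis of broad_stone and the z axis of diffuser, either way round below 0.17 rad and z of broad_stone in the frame of diffuser below 0.035 m and linear speed of broad_stone below 0.02 m/s and angle between narrow_stone's own z axis and vertical below 0.12 rad and distance of narrow_stone from where it was at the start of the episode below 0.01 m); the robot touches nothing.
It fails at once if the narrow stone is tipped by more than about 10 degrees or moved by more than 15 mm (angle between narrow_stone's own z axis and vertical above 0.17 rad or distance of narrow_stone from where it was at the start of the episode above 0.015 m).
It also fails if it takes over 48 s, if anything falls off the work surface, if the arm or the gripper's body presses on something with over 40 N, if the wrist force passes 120 N, or if a joint passes its speed limit or range.

## Working session

There is one attempt and no reset: what is moved stays moved. The work goes in short steps, Python scripts to look and compute and a tool call to move; the robot and the scene stay as the last step left them, time stands still between calls to the robot, and variables do not carry over. Pictures are saved under pics/ and viewed, at most 10 in all, crops included, and the job is handed in when it is done.

Besides the shell and the picture viewer there is one more tool, called after "Emit:" as name([rows], argument=value, ...), one row to a line, values as JSON. move_arm: Moves the arm, as the interface text tells. Scaled input: -1 to 1 covers 80 cm each way for a shift and 120 degrees each way for a turn. Its arguments: {"type":"object","properties":{"deltas":{"type":"array","items":{"type":"array","items":{"type":"array","items":{"type":"number","minimum":-1,"maximum":1}}}},"squeeze":{"type":"number"}},"required":["deltas"]}

```bash
mkdir -p pics; python3 - <<'E'
from rig import manip
import cv2,numpy as np
s=manip.get_state(); print({k:np.round(s[k],3).tolist() for k in ('clock','position','ee_rot','qpos','width','contact_force')})
for n in("top","scene"):
    im=manip.get_image(n); cv2.imwrite(f"pics/{n}0.png",im[:,:,::-1])
    p=manip.camera_params(n); print(n,{k:np.round(v,3).tolist() for k,v in p.items()})
print(manip.camera_params("wrist"))
E
```

```text
{'clock': 0.0, 'position': [0.22, -0.531, 0.204], 'ee_rot': [-0.001, 0.981, 0.195, -0.0], 'qpos': [-1.299, 0.277, 1.506, -0.0, 1.361, -0.121], 'width': 0.085, 'contact_force': [-0.02, 0.156, 0.009]}
top {'fx': 370.563, 'fy': 370.563, 'cx': 311.813, 'cy': 198.632, 'dist': [-0.002, 0.0, 0.0, 0.0, 0.0], 'R': [[0.024, -1.0, 0.015], [-0.994, -0.025, -0.103], [0.103, -0.013, -0.995]], 't': [0.07, 0.471, 0.849]}
scene {'fx': 432.426, 'fy': 432.426, 'cx': 325.584, 'cy': 197.333, 'dist': [-0.007, 0.0, 0.0, 0.0, 0.0], 'R': [[0.765, -0.644, 0.002], [-0.347, -0.415, -0.841], [0.542, 0.643, -0.54]], 't': [-0.324, 0.234, 0.644]}
{'fx': 341.07546231897516, 'fy': 341.07546231897516, 'cx': 323.7470363969768, 'cy': 198.0098534979107, 'dist': array([-0.05602804,  0.        ,  0.        ,  0.        ,  0.        ]), 'tool_from_camera': array([[ 1.75079946e-04, -9.62691898e-01, -2.70599851e-01,
         6.95864945e-02],
       [ 9.99998175e-01,  6.83376186e-04, -1.78418831e-03,
         3.80917506e-04],
       [ 1.90254512e-03, -2.70599045e-01,  9.62690260e-01,
        -1.68994000e-01],
       [ 0.00000000e+00,  0.00000000e+00,  0.00000000e+00,
         1.00000000e+00]])}
```

View pics/top0.png

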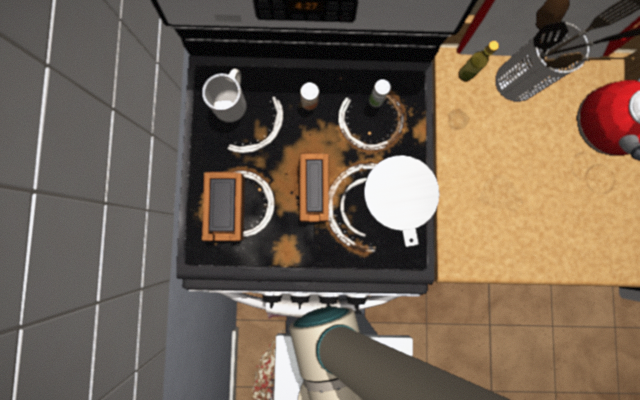

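View pics/scene0.png

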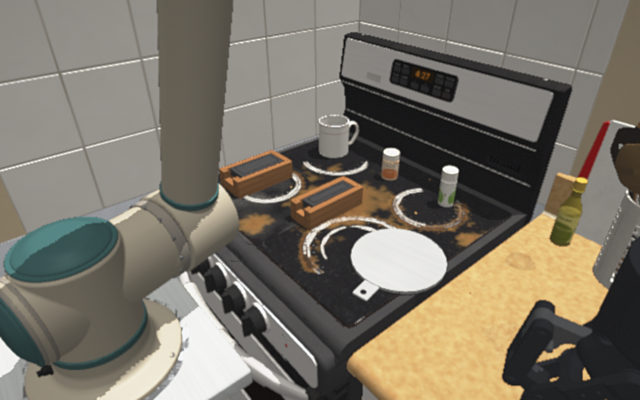

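The top view shows the broad holder at about (222,206), the narrow one at (314,187), and the diffuser at (401,193) with its tab at (410,237). In the scene view the notches seem to face the robot. Next I'll measure these.

```bash
cat > h.py <<'E'
from rig import manip
import cv2,numpy as np
from scipy.spatial.transform import Rotation as Ro
def cam(n,s=None):
    p=manip.camera_params(n); K=np.array([[p['fx'],0,p['cx']],[0,p['fy'],p['cy']],[0,0,1]])
    if n=='wrist':
        w,x,y,z=s['ee_rot']; T=np.eye(4); T[:3,:3]=Ro.from_quat([x,y,z,w]).as_matrix(); T[:3,3]=s['position']
        C=T@p['tool_from_camera']; return K,p['dist'],C[:3,:3],C[:3,3]
    R=np.array(p['R']); return K,p['dist'],R.T,-R.T@np.array(p['t'])
def ray(c,uv,z):
    K,d,R,o=c; q=cv2.undistortPoints(np.array(uv,float).reshape(-1,1,2),K,np.array(d))[:,0]
    D=np.c_[q,np.ones(len(q))]@R.T; return o+D*((z-o[2])/D[:,2])[:,None]
def rect(P):  # world xy rect: centre, sides(long,short) mm, yaw of long axis deg in (-90,90]
    (c,(a,b),t)=cv2.minAreaRect((P[:,:2]*1000).astype(np.float32))
    if a<b: a,b,t=b,a,t+90
    return np.round(c,1),round(a,1),round(b,1),round((t+90)%180-90,1)
E
python3 - <<'E'
from h import *
im=cv2.imread('pics/top0.png'); c=cam('top'); hsv=cv2.cvtColor(im,cv2.COLOR_BGR2HSV)
for name,(u,v) in dict(broad=(222,206),narrow=(314,187)).items():
    print(name,im[v,u],hsv[v,u])
    m=((hsv[...,1]<90)&(hsv[...,2]>60)).astype(np.uint8)
    m2=np.zeros_like(m); m2[v-45:v+45,u-26:u+26]=m[v-45:v+45,u-26:u+26]
    n,l,st,ce=cv2.connectedComponentsWithStats(m2); k=l[v,u]; print(k,st[k])
    cn=max(cv2.findContours((l==k).astype(np.uint8),0,1)[0],key=len)
    print(rect(ray(c,cn,.048)))
m=(im.min(2)>180).astype(np.uint8); n,l,st,ce=cv2.connectedComponentsWithStats(m); k=l[193,401]
mm=cv2.morphologyEx((l==k).astype(np.uint8),cv2.MORPH_OPEN,np.ones((25,25),np.uint8))
cn=max(cv2.findContours(mm,0,1)[0],key=len); P=ray(c,cn,.008)
print('disc',cv2.minEnclosingCircle((P[:,:2]*1000).astype(np.float32)), P[:,:2].min(0),P[:,:2].max(0)); print('tab',ray(c,[(410,238)],.008))
cv2.imwrite('pics/c1.png',cv2.resize(im[150:260,180:460],None,fx=2.8,fy=2.8,interpolation=cv2.INTER_CUBIC))
E
```

```text
broad [97 96 96] [120   3  97]
2 [ 209  179   26   52 1267]
(array([448.7, 287.1]), 116.6, 55.5, 1.4)
narrow [118 115 118] [150   6 118]
1 [307 160  16  52 784]
(array([497.9,  76.9]), 118.3, 34.3, 1.5)
disc ((495.4848327636719, -132.49795532226562), 93.2183609008789) [ 0.40783804 -0.21807317] [ 0.57689154 -0.05045822]
tab [[ 0.38286708 -0.1543387   0.008     ]]
```

View pics/c1.png

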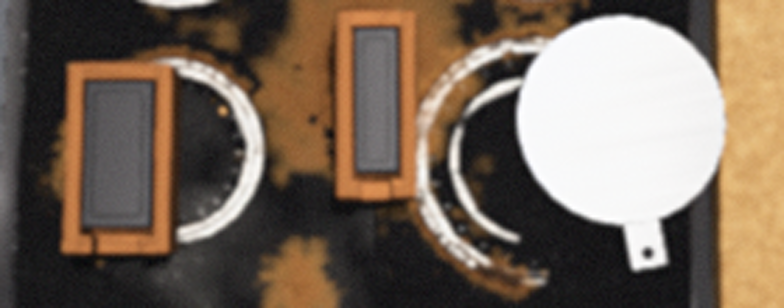

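The crop shows the cut-down wall on the near (-x) end of both holders: broad at crop (118,240), narrow at (375,188). Broad stone is at about (0.449, 0.287), yaw about 1.5°, and the disc is at about (0.494, -0.134). The measured sizes match the ones given, so I'll move over.

Emit:
move_arm([
  [[0.6, -0.86, 0, 0.175, 1], [0.6, -0.86, 0, 0.175, 1], [0.6, -0.86, 0, 0.175, 1], [0.6, -0.86, 0, 0.175, 1], [0.6, -0.86, 0, 0.175, 1], [0.6, -0.86, 0, 0.175, 1], [0.6, -0.86, 0, 0.175, 1], [0.6, -0.86, 0, 0.175, 1], [0.6, -0.86, 0, 0.175, 1], [0.6, -0.86, 0, 0.175, 1], [0.6, -0.86, 0, 0.175, 1], [0.6, -0.86, 0, 0.175, 1]],
])

```text
clock: 1.3
position: [0.3486, 0.0568, 0.2054]
ee_rot: [0.0, 1.0, 0.013, 0.0]
contact_force: [0.6, -1.0, -0.5]
width: -0.0005
gripper_force: 0.0
```

```bash
cat > go.py <<'E'
import sys
from h import *
# usage: go.py x y z yaw -> normalised row
x,y,z,yaw=map(float,sys.argv[1:5]); s=manip.get_state(); w,a,b,c=s['ee_rot']
R=Ro.from_quat([a,b,c,w]).as_matrix(); d=R.T@(np.array([x,y,z])-s['position'])/.8
y0=np.degrees(np.arctan2(R[1,0],R[0,0]))
print('t',round(s['clock'],2),'pos',np.round(s['position'],4),'yaw',round(y0,2),'tilt',np.round(R[:2,2],3),'q',np.round(s['qpos'],2),'F',np.round(s['contact_force'],1),'w',round(s['width'],4))
print('row',np.round(d,4),round((y0-yaw)/120,4))
E
python3 go.py .40 .287 .2 1.5
```

```text
t 1.3 pos [0.3486 0.0568 0.2054] yaw 1.51 tilt [ 0.001 -0.   ] q [-0.04 -0.07  1.91 -0.    1.3   1.51] F [ 0.6 -1.  -0.5] w -0.0005
row [ 0.0717 -0.286   0.0067] 0.0001
```

Emit:
move_arm([
  [[0.072, -0.286, 0.007, 0, 1], [0.072, -0.286, 0.007, 0, 1], [0.072, -0.286, 0.007, 0, 1], [0.072, -0.286, 0.007, 0, 1], [0.072, -0.286, 0.007, 0, 1], [0.072, -0.286, 0.007, 0, 1], [0.072, -0.286, 0.007, 0, 1]],
])

```text
clock: 2.0
position: [0.3998, 0.2851, 0.1989]
ee_rot: [0.001, 1.0, 0.014, -0.001]
contact_force: [-0.6, 0.4, -0.1]
width: 0.0002
gripper_force: 0.0
```

```bash
python3 - <<'E'
from h import *
s=manip.get_state(); im=manip.get_image('wrist')[:,:,::-1].copy(); cv2.imwrite('pics/w1.png',im)
c=cam('wrist',s); print(s['position'])
hsv=cv2.cvtColor(im,cv2.COLOR_BGR2HSV)
m=((hsv[...,1]>100)&(hsv[...,2]>80)&(hsv[...,0]<20)).astype(np.uint8)
m=cv2.morphologyEx(m,cv2.MORPH_OPEN,np.ones((5,5),np.uint8))
K,d,R,o=c
def px(P): return cv2.projectPoints(np.array([P]),cv2.Rodrigues(R.T)[0],-R.T@o,K,np.array(d))[0][0,0]
print('stone centre px',px([.449,.287,.048]),'-x end',px([.389,.285,.048]))
E
```

```text
[0.39984866 0.28510502 0.19887179]
stone centre px [323.53715582 124.9299296 ] -x end [323.85235414 188.13726398]
```

View pics/w1.png

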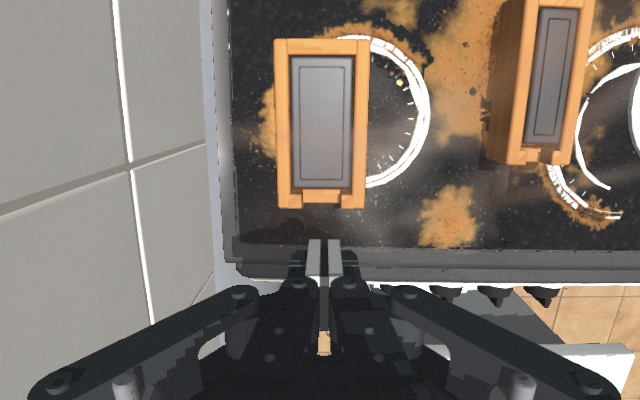

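The wrist view shows the broad stone's top with corners near (292,55), (353,55), (353,187) and (291,187), and the notch at (322,196) on the -x end. I'll segment the stone.

```bash
python3 - <<'E'
from h import *
s=manip.get_state(); c=cam('wrist',s); im=cv2.imread('pics/w1.png'); hsv=cv2.cvtColor(im,cv2.COLOR_BGR2HSV)
o=((hsv[...,1]>90)&(hsv[...,2]>100)&(hsv[...,0]<25)).astype(np.uint8)
m=np.zeros_like(o); m[42:206,276:368]=1-o[42:206,276:368]
m=cv2.morphologyEx(m,cv2.MORPH_OPEN,np.ones((5,5),np.uint8))
n,l,st,_=cv2.connectedComponentsWithStats(m); k=l[120,322]; print(st[k])
print('pocket',rect(ray(c,max(cv2.findContours((l==k).astype(np.uint8),0,1)[0],key=len),.048)))
print(ray(c,[(292,55),(353,55),(353,187),(291,187)],.048).round(4))
print(rect(ray(c,[(292,55),(353,55),(353,187),(291,187)],.048)))
print('holder',ray(c,[(274,40),(369,40),(366,208),(277,209)],.048).round(4))
E
python3 go.py .398 .287 .075 1.5
```

```text
[ 289   55   66  134 8318]
pocket (array([449.4, 287.9]), 120.8, 58.0, 1.2)
[[0.5089 0.3155 0.048 ]
 [0.5104 0.2618 0.048 ]
 [0.3908 0.2561 0.048 ]
 [0.3892 0.316  0.048 ]]
(array([449.8, 287.6]), 119.7, 59.9, 1.5)
holder [[0.521  0.3313 0.048 ]
 [0.5232 0.2484 0.048 ]
 [0.3699 0.2422 0.048 ]
 [0.3665 0.3298 0.048 ]]
t 2.05 pos [0.3998 0.2843 0.1991] yaw 1.54 tilt [-0.002 -0.002] q [ 0.48  0.15  1.68 -0.    1.31  2.02] F [ 0.1 -0.1  0.4] w -0.0001
row [-0.0019 -0.0037  0.1551] 0.0003
```

Both views agree: stone centre (0.450, 0.288), yaw about 1.4°, sizes correct. The press point is x≈0.402, y≈0.287. I'll go down over it.

Emit:
move_arm([
  [[0.003, -0.0035, 0.05, 0, 1], [0.003, -0.0035, 0.11, 0, 1], [0.003, -0.0035, 0.162, 0, 1], [0.003, -0.0035, 0.162, 0, 1], [0.003, -0.0035, 0.168, 0, 1], [0.003, -0.0035, 0.174, 0, 1], [0.003, -0.0035, 0.18, 0, 1], [0.003, -0.0035, 0.18, 0, 1]],
])

```text
clock: 2.85
position: [0.4033, 0.288, 0.0565]
ee_rot: [-0.0, 1.0, 0.013, 0.001]
contact_force: [-0.5, -0.3, -0.4]
width: -0.0
gripper_force: 0.0
```

```bash
python3 go.py .402 .287 .043 1.5
```

```text
t 2.85 pos [0.4033 0.288  0.0565] yaw 1.5 tilt [0.002 0.001] q [ 0.48  0.29  1.9  -0.    0.95  2.02] F [-0.5 -0.3 -0.4] w -0.0
row [-0.0017  0.0012  0.0168] 0.0
```

Next I press in small steps down to TCP z≈0.041.

Emit:
move_arm([
  [[-0.001, 0.001, 0.004, 0, 1], [-0.001, 0.001, 0.008, 0, 1], [-0.001, 0.001, 0.012, 0, 1], [-0.001, 0.001, 0.015, 0, 1], [-0.001, 0.001, 0.017, 0, 1], [-0.001, 0.001, 0.018, 0, 1], [-0.001, 0.001, 0.018, 0, 1], [-0.001, 0.001, 0.018, 0, 1]],
])

```text
clock: 3.65
position: [0.4021, 0.2871, 0.0413]
ee_rot: [0.0, 1.0, 0.013, 0.0]
contact_force: [0.4, 0.6, 0.6]
width: -0.0004
gripper_force: 0.0
```

```bash
python3 go.py .402 .287 .2 1.5
```

```text
t 3.65 pos [0.4021 0.2871 0.0413] yaw 1.51 tilt [ 0. -0.] q [ 0.48  0.31  1.92 -0.    0.91  2.02] F [0.4 0.6 0.6] w -0.0004
row [-1.000e-04  1.000e-04 -1.984e-01] 0.0001
```

Emit:
move_arm([
  [[0, 0, -0.03, 0, 1], [0, 0, -0.09, 0, 1], [0, 0, -0.15, 0, -1], [0, 0, -0.2, 0, -1], [0, 0, -0.2, 0, -1], [0, 0, -0.2, 0, -1]],
])

```text
clock: 4.25
position: [0.4023, 0.2872, 0.2022]
ee_rot: [-0.0, 1.0, 0.013, 0.001]
contact_force: [-0.3, 0.0, -0.7]
width: 0.058
gripper_force: 0.0
```

```bash
python3 - <<'E'
from h import *
s=manip.get_state(); im=manip.get_image('wrist')[:,:,::-1].copy(); cv2.imwrite('pics/w2.png',im)
sc=manip.get_image('scene')[:,:,::-1]
a=cv2.resize(im[0:240,200:520],(500,375)); b=cv2.resize(sc[130:230,200:300],(300,300),interpolation=cv2.INTER_CUBIC)
o=np.zeros((375,800,3),np.uint8); o[:,:500]=a; o[:300,500:]=b; cv2.imwrite('pics/w2c.png',o)
E
python3 go.py .40 .287 .2 1.5
```

```text
t 4.35 pos [0.401  0.2865 0.1999] yaw 1.5 tilt [-0.002 -0.001] q [ 0.48  0.16  1.68 -0.    1.31  2.02] F [-0.6  0.6 -1.1] w 0.0725
row [-0.0012 -0.0007 -0.0001] 0.0
```

View pics/w2c.png

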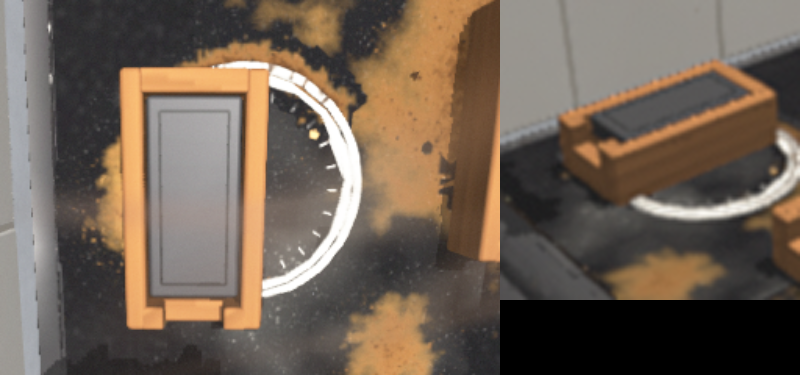

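The stone still looks flush: stone at crop (195,195), rim unbroken. The press either fell short or the stone swung back. I'll press again, going deeper, and look while it is held.

Emit:
move_arm([
  [[-0.001, 0, 0.05, 0, 1], [-0.001, 0, 0.11, 0, 1], [-0.001, 0, 0.15, 0, 1], [-0.001, 0, 0.18, 0, 1], [-0.001, 0, 0.18, 0, 1], [-0.001, 0, 0.185, 0, 1], [-0.001, 0, 0.19, 0, 1], [-0.001, 0, 0.195, 0, 1], [-0.001, 0, 0.2, 0, 1], [-0.001, 0, 0.2, 0, 1]],
])

```text
clock: 5.35
position: [0.4011, 0.2869, 0.0413]
ee_rot: [0.0, 1.0, 0.013, 0.0]
contact_force: [-0.4, -0.3, -1.1]
width: -0.0001
gripper_force: 0.0
```

```bash
python3 - <<'E'
from h import *
im=manip.get_image('wrist')[:,:,::-1].copy()
sc=manip.get_image('scene')[:,:,::-1]
o=np.zeros((400,800,3),np.uint8); o[:,:400]=im[:,120:520]; o[:,400:]=cv2.resize(sc[110:230,190:310],(400,400),interpolation=cv2.INTER_CUBIC); cv2.imwrite('pics/w3.png',o)
E
python3 go.py .40 .287 .037 1.5
```

```text
t 5.45 pos [0.4014 0.2871 0.0415] yaw 1.51 tilt [0. 0.] q [ 0.48  0.31  1.92 -0.    0.91  2.02] F [ 0.5 -0.6  0. ] w 0.0001
row [-0.0017  0.0001  0.0056] 0.0
```

View pics/w3.png

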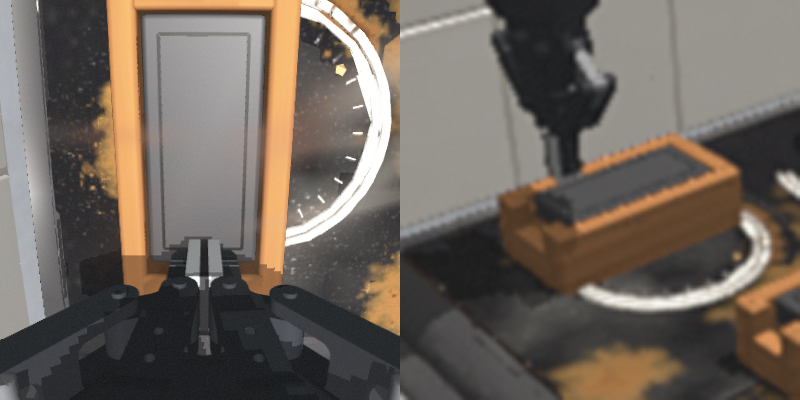

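While it is held, the far end at about (205,14) in the left crop is not visibly raised, and the force is about 0. The tips seem to be only just touching, so I'll press deeper step by step.

Emit:
move_arm([
  [[-0.001, 0, 0.003, 0, 1], [-0.001, 0, 0.006, 0, 1], [-0.001, 0, 0.008, 0, 1], [-0.001, 0, 0.008, 0, 1]],
])

```text
clock: 5.85
position: [0.4002, 0.2868, 0.0346]
ee_rot: [0.0, 1.0, 0.013, -0.0]
contact_force: [0.4, 0.9, -0.5]
width: 0.0002
gripper_force: 0.0
```

```bash
cat > sc.py <<'E'
from h import *
import sys
im=manip.get_image('wrist')[:,:,::-1].copy(); cv2.imwrite(f'pics/{sys.argv[1]}.png',im)
hsv=cv2.cvtColor(im,cv2.COLOR_BGR2HSV)
col=im[:70,322-10:322+10].mean(1).astype(int)   # profile along x over the +x end
print('S',hsv[:60,312:332,1].mean(1).astype(int).tolist()); print('V',hsv[:60,312:332,2].mean(1).astype(int).tolist())
row=((hsv[120,:,1]>90)&(hsv[120,:,2]>100)).astype(int); print('row120 edges',np.flatnonzero(np.diff(row)).tolist())
row=((hsv[40,:,1]>90)&(hsv[40,:,2]>100)).astype(int); print('row40 edges',np.flatnonzero(np.diff(row)).tolist())
E
python3 sc.py w4; python3 go.py .40 .287 .037 1.5
```

```text
S [145, 144, 144, 140, 138, 138, 133, 44, 5, 4, 5, 4, 3, 4, 5, 4, 5, 4, 5, 5, 4, 4, 5, 5, 3, 3, 4, 9, 8, 7, 4, 3, 3, 3, 4, 4, 5, 5, 4, 4, 5, 4, 5, 4, 5, 5, 5, 5, 5, 3, 3, 3, 3, 3, 2, 2, 3, 2, 3, 3]
V [203, 179, 148, 105, 82, 78, 80, 67, 102, 118, 137, 150, 161, 170, 169, 169, 169, 168, 169, 169, 168, 168, 169, 169, 167, 167, 150, 130, 130, 131, 149, 166, 167, 166, 166, 165, 165, 166, 166, 166, 166, 166, 165, 166, 166, 166, 165, 165, 165, 164, 164, 163, 163, 163, 163, 162, 163, 163, 163, 163]
row120 edges [209, 260, 384, 417, 517, 605]
row40 edges [223, 254, 255, 257, 391, 422, 458, 461, 465, 467, 482, 483, 497, 505, 512, 631]
t 5.9 pos [0.4003 0.2869 0.0347] yaw 1.51 tilt [-0. -0.] q [ 0.48  0.32  1.93 -0.    0.9   2.03] F [ 0.  -0.3 -0.1] w -0.0006
row [-0.0004 -0.0001 -0.0029] 0.0
```

```bash
python3 - <<'E'
from h import *
im=cv2.imread('pics/w4.png'); sc=manip.get_image('scene')[:,:,::-1]
o=np.zeros((480,800,3),np.uint8); o[:400,:320]=im[:,160:480]; o[:,320:]=cv2.resize(sc[135:215,205:285],(480,480),interpolation=cv2.INTER_CUBIC); cv2.imwrite('pics/w5.png',o)
E
```

```text
(no output)
```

View pics/w5.png

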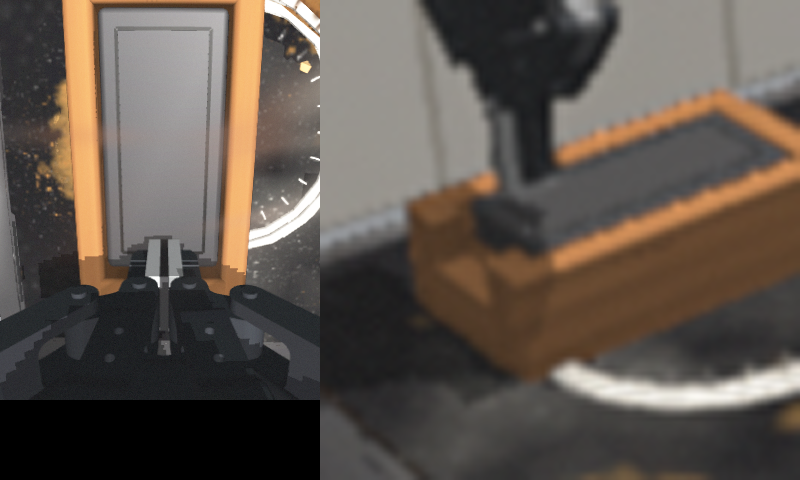

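Here the tips appear to rest on the stone top, right panel (530,180), so contact is shallower than expected. I'll work out the tilt from where the far edge and inset line appear in this view compared with the flush view.

```bash
python3 - <<'E'
from h import *
s=manip.get_state(); c=cam('wrist',s)
im=cv2.imread('pics/w1.png'); 
print('w1',cv2.cvtColor(im,cv2.COLOR_BGR2HSV)[45:80,315:330,2].mean(1).astype(int).tolist(), im[120,285:360].mean(1).astype(int).tolist())
s1=dict(s); s1['position']=np.array([.3998,.2851,.1989]); c1=cam('wrist',s1)
print('w1 line/edge x',ray(c1,[(322,66),(322,56)],.048)[:,0].round(4))
print('w4 line/edge x',ray(c,[(322,28),(322,8)],.048)[:,0].round(4))
# inset-line width, apparent mm, at rows in w4 and near tips
im=cv2.imread('pics/w4.png')
for v in (45,100,150,200): 
    g=im[v-4:v+4,240:410].mean((0,2)); e=np.r_[0,np.diff(g)]
    L=240+12+np.argmin(cv2.GaussianBlur(g[None],(3,1),0)[0][25:60]-cv2.blur(g[None],(15,1))[0][25:60])+13
    Rr=240+100+np.argmin(g[100:140]-cv2.blur(g[None],(15,1))[0][100:140])
    P=ray(c,[(L,v),(Rr,v)],.048); print(v,L,Rr,(P[0,1]-P[1,1]).round(4),P[0,0].round(4))
# where the fingertips project: tip pixel vs tool axis depth
K,d,R,o=c
for dz in(-.02,-.01,0,.008):
    X=np.array([s['position']+[0,0,-dz]])+R@np.zeros(3); print(dz,cv2.projectPoints(X,cv2.Rodrigues(R.T)[0],-R.T@o,K,np.array(d))[0].ravel().round(1))
E
```

```text
w1 [247, 246, 243, 241, 241, 241, 241, 242, 220, 169, 75, 72, 100, 135, 163, 176, 175, 174, 174, 174, 167, 141, 140, 167, 173, 173, 173, 173, 172, 172, 172, 172, 171, 171, 171] [187, 181, 171, 154, 109, 76, 75, 92, 122, 142, 151, 150, 151, 145, 118, 131, 146, 152, 152, 151, 153, 153, 155, 155, 154, 157, 153, 156, 154, 158, 156, 157, 158, 158, 157, 160, 157, 160, 159, 158, 159, 159, 158, 161, 161, 161, 158, 158, 160, 159, 160, 159, 159, 159, 160, 159, 160, 140, 116, 140, 157, 160, 159, 162, 136, 108, 73, 71, 73, 134, 159, 172, 181, 182, 182]
w1 line/edge x [0.5006 0.509 ]
w4 line/edge x [0.5005 0.5083]
45 276 370 0.04 0.4933
100 277 368 0.0401 0.4705
150 279 367 0.0402 0.4484
200 280 365 0.0404 0.4246
-0.02 [324.4 253.9]
-0.01 [324.4 245.4]
0 [324.4 237.8]
0.008 [324.4 232.3]
```

The stone is still flat and has not moved: inset line at x=0.5005 in both views, inset width a constant 40 mm. So the shut tips sit higher than expected. I'll keep going down, tracking the same inset line.

Emit:
move_arm([
  [[0, 0, 0.003, 0, 1], [0, 0, 0.006, 0, 1], [0, 0, 0.008, 0, 1], [0, 0, 0.008, 0, 1]],
])

```text
clock: 6.35
position: [0.4002, 0.2868, 0.0281]
ee_rot: [0.0, 1.0, 0.013, -0.0]
contact_force: [0.3, -0.2, 0.4]
width: -0.0
gripper_force: 0.0
```

```bash
cat > tilt.py <<'E'
from h import *
import sys
s=manip.get_state(); c=cam('wrist',s); im=manip.get_image('wrist')[:,:,::-1].copy(); cv2.imwrite(f'pics/{sys.argv[1]}.png',im)
for v in (20,60,120,180):
    g=im[v-3:v+4].mean((0,2)); h=g-cv2.blur(g[None],(17,1))[0]
    L=255+np.argmin(h[255:300]); Rr=345+np.argmin(h[345:395]); P=ray(c,[(L,v),(Rr,v)],.048); print(v,L,Rr,'w',(P[0,1]-P[1,1]).round(4),'x',P[0,0].round(4))
print('V',im[:60,312:332].mean((1,2)).astype(int).tolist())
E
python3 tilt.py w6; python3 go.py .40 .287 .037 1.5
```

```text
20 255 391 w 0.0547 x 0.5014
60 256 390 w 0.0552 x 0.4861
120 258 387 w 0.0553 x 0.4618
180 261 387 w 0.0565 x 0.4354
V [56, 57, 56, 77, 104, 123, 140, 151, 161, 167, 167, 166, 167, 167, 166, 166, 166, 166, 166, 166, 165, 166, 159, 136, 129, 129, 129, 155, 165, 165, 164, 164, 163, 164, 164, 164, 164, 163, 163, 163, 163, 163, 163, 163, 163, 163, 163, 163, 162, 162, 161, 162, 161, 161, 161, 161, 162, 161, 161, 160]
t 6.4 pos [0.4003 0.2869 0.0283] yaw 1.5 tilt [-0. -0.] q [ 0.48  0.33  1.94 -0.    0.88  2.03] F [ 0.1 -0.5  1.1] w 0.0001
row [-0.0004 -0.0001 -0.0109] 0.0
```

Still flat. I'll locate the real fingertips in the scene camera before going further.

```bash
python3 - <<'E'
from h import *
sc=manip.get_image('scene')[:,:,::-1]; w=cv2.imread('pics/w6.png')
K,d,R,o=cam('scene'); s=manip.get_state()
a=cv2.resize(sc[110:210,200:290],(504,560),interpolation=cv2.INTER_CUBIC)
for dz in(-.04,-.02,0,.008):
    u=cv2.projectPoints(np.array([s['position']-[0,0,dz]]),cv2.Rodrigues(R.T)[0],-R.T@o,K,np.array(d))[0].ravel(); print(dz,u.round(1)); 
    cv2.circle(a,(int((u[0]-200)*5.6),int((u[1]-110)*5.6)),2,(0,255,0),-1)
o2=np.zeros((560,790,3),np.uint8); o2[:,:504]=a; o2[:200,504:]=cv2.resize(w[190:330,230:430],(286,200)); cv2.imwrite('pics/w7.png',o2)
E
```

```text
-0.04 [238.7 162.5]
-0.02 [239.6 170. ]
0 [240.5 177.4]
0.008 [240.9 180.3]
```

View pics/w7.png

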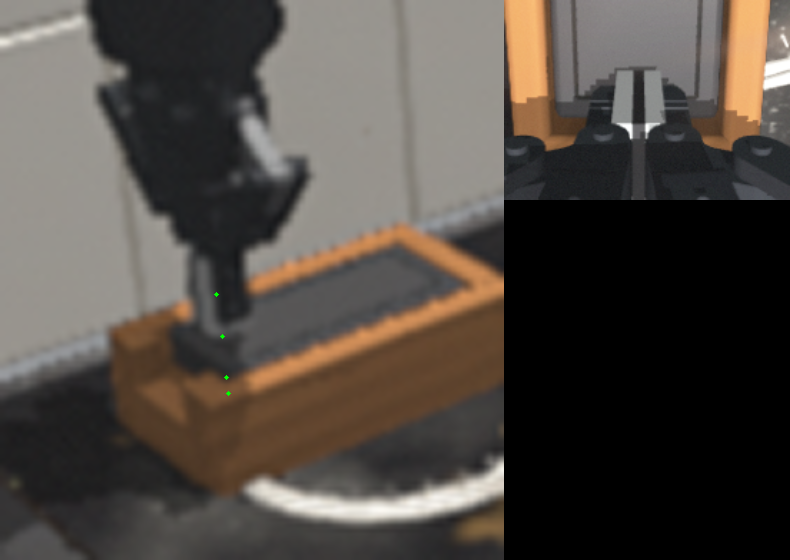

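The scene view shows the shut tips at about (222,330) in the crop. That is about 22 mm behind the reported TCP, so they are only now reaching the stone top. I'll continue the press and find contact by image and force.

Emit:
move_arm([
  [[0, 0, 0.003, 0, 1], [0, 0, 0.006, 0, 1], [0, 0, 0.009, 0, 1], [0, 0, 0.01, 0, 1], [0, 0, 0.01, 0, 1]],
])

```text
clock: 6.95
position: [0.4003, 0.2869, 0.0202]
ee_rot: [0.0, 1.0, 0.013, -0.0]
contact_force: [0.1, 0.5, -0.1]
width: 0.0001
gripper_force: 0.1
```

```bash
python3 tilt.py w8; python3 go.py .40 .287 .037 1.5
```

```text
20 272 394 w 0.0464 x 0.5
60 271 394 w 0.048 x 0.4855
120 255 372 w 0.0475 x 0.4623
180 256 370 w 0.0484 x 0.4373
V [120, 134, 145, 155, 164, 165, 166, 165, 165, 165, 164, 164, 164, 164, 164, 164, 164, 164, 164, 153, 133, 125, 125, 125, 141, 161, 163, 163, 163, 162, 162, 162, 162, 162, 162, 161, 161, 162, 161, 161, 161, 161, 161, 161, 160, 160, 161, 160, 160, 160, 159, 160, 159, 159, 159, 159, 159, 159, 158, 158]
t 7.0 pos [0.4004 0.287  0.0204] yaw 1.51 tilt [-0. -0.] q [ 0.48  0.34  1.94 -0.    0.86  2.03] F [-0.  -0.2  0.9] w -0.0
row [-0.0005 -0.0001 -0.0208] 0.0
```

Emit:
move_arm([
  [[0, 0, 0.003, 0, 1], [0, 0, 0.006, 0, 1], [0, 0, 0.008, 0, 1], [0, 0, 0.01, 0, 1], [0, 0, 0.01, 0, 1]],
])

```text
clock: 7.5
position: [0.4003, 0.2869, 0.0122]
ee_rot: [0.0, 1.0, 0.013, -0.0]
contact_force: [-0.4, 0.2, -0.5]
width: -0.0001
gripper_force: 0.0
```

```bash
python3 tilt.py w9; python3 go.py .40 .287 .037 1.5; python3 - <<'E'
from h import *
s=manip.get_state(); c=cam('wrist',s); print(ray(c,[(322,v) for v in (0,10,20,30)],.048)[:,0].round(4))
sc=manip.get_image('scene')[:,:,::-1]; w=cv2.imread('pics/w9.png')
o2=np.zeros((500,800,3),np.uint8); o2[:,:450]=cv2.resize(sc[110:210,200:290],(450,500),interpolation=cv2.INTER_CUBIC); o2[:350,450:]=w[0:350,150:500]; cv2.imwrite('pics/w9c.png',o2)
E
```

```text
20 289 382 w 0.0334 x 0.4984
60 263 382 w 0.0437 x 0.4845
120 268 378 w 0.0421 x 0.4628
180 273 394 w 0.0484 x 0.4393
V [76, 79, 87, 95, 105, 113, 116, 116, 117, 117, 118, 118, 118, 118, 118, 118, 119, 119, 118, 118, 119, 118, 118, 118, 118, 118, 118, 118, 117, 118, 116, 100, 65, 65, 64, 64, 88, 117, 117, 117, 117, 117, 117, 117, 117, 117, 117, 117, 117, 117, 117, 117, 117, 117, 117, 118, 117, 117, 117, 118]
t 7.55 pos [0.4003 0.2869 0.0123] yaw 1.51 tilt [-0. -0.] q [ 0.48  0.35  1.95 -0.    0.84  2.03] F [0.7 0.3 0. ] w 0.0001
row [-0.0004 -0.0001 -0.0309] 0.0001
[0.5054 0.5021 0.4987 0.4954]
```

View pics/w9c.png

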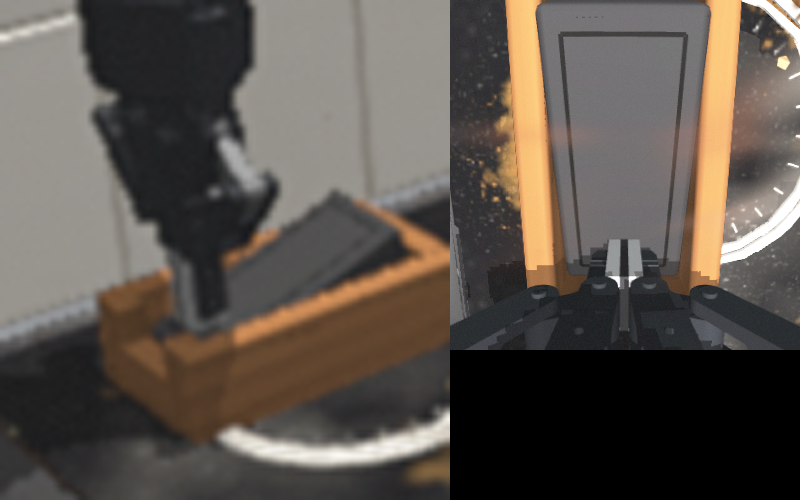

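Tipped: the scene crop shows the far end up at (350,215) with the near end under the tips. Shut-tip contact was at TCP z≈0.020, so the shut tips are about 28 mm behind the reported TCP, and I'll allow for that in the heights. Next I retreat, open, and go over the raised end at x≈0.490.

Emit:
move_arm([
  [[0, 0, -0.06, 0, 1], [0, 0, -0.12, 0, 1], [0, 0, -0.15, 0, -1], [0.05, 0, -0.15, 0, -1], [0.112, 0, -0.15, 0, -1], [0.112, 0, -0.15, 0, -1], [0.112, 0, -0.15, 0, -1], [0.112, 0, -0.1, 0, -1], [0.112, 0, -0.05, 0, -1], [0.112, 0, -0.05, 0, -1]],
])

```text
clock: 8.6
position: [0.4838, 0.2872, 0.0478]
ee_rot: [0.002, 1.0, 0.013, -0.006]
contact_force: [-0.4, -1.0, -0.6]
width: 0.0856
gripper_force: 0.0
```

```bash
python3 go.py .490 .289 .021 1.4; python3 - <<'E'
from h import *
s=manip.get_state(); K,d,R,o=cam('scene')
sc=manip.get_image('scene')[:,:,::-1]
a=cv2.resize(sc[110:210,200:310],(792,600)[:2],interpolation=cv2.INTER_CUBIC) if 0 else cv2.resize(sc[110:210,200:310],(660,600),interpolation=cv2.INTER_CUBIC)
cv2.imwrite('pics/s10.png',a)
E
```

```text
t 8.6 pos [0.4838 0.2872 0.0478] yaw 1.53 tilt [-0.012 -0.005] q [0.41 0.4  1.75 0.   1.01 1.96] F [-0.4 -1.  -0.6] w 0.0856
row [ 0.0083 -0.0022  0.0334] 0.0011
```

View pics/s10.png

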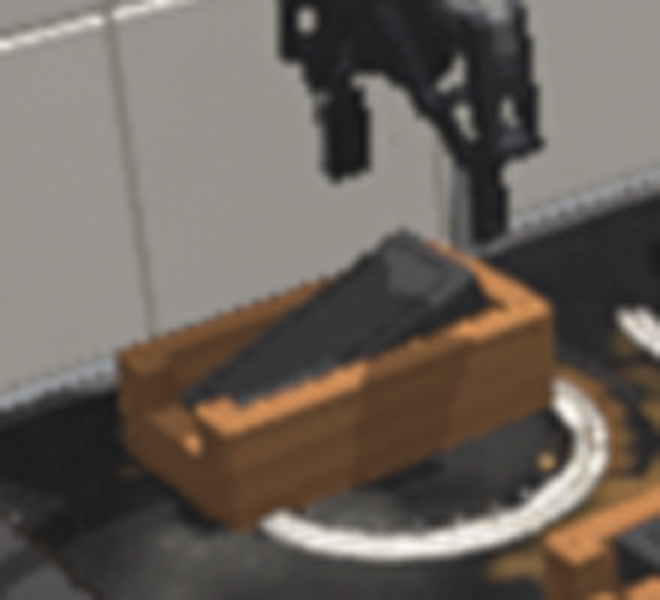

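The stone stays tilted, with its raised end at about (430,265) in the crop. The open tips are at about (490,240) and (348,178). I'll compute the tip height from those pixels.

```bash
python3 - <<'E'
from h import *
s=manip.get_state(); K,d,R,o=cam('scene'); print(s['position'])
for uv,y in (((200+490/6,110+240/6),s['position'][1]-.05),((200+348/6,110+178/6),s['position'][1]+.05)):
    q=cv2.undistortPoints(np.array([[uv]]),K,np.array(d))[0,0]; D=R@np.r_[q,1]; t=(y-o[1])/D[1]; print((o+D*t).round(4))
E
python3 go.py .490 .289 .021 1.4
```

```text
[0.48630458 0.28827418 0.05052681]
[0.4896 0.2383 0.0909]
[0.4874 0.3383 0.0821]
t 8.65 pos [0.4863 0.2883 0.0505] yaw 1.53 tilt [-0.007 -0.003] q [0.41 0.39 1.75 0.   1.01 1.96] F [-0.   0.1  0.2] w 0.0855
row [ 0.0049 -0.0009  0.0369] 0.0011
```

Open tips are about 38 mm behind the TCP, which fits 28 + 13 mm of swing. I'll descend to TCP z≈0.021, putting the closed tips at about 0.052, and grip.

Emit:
move_arm([
  [[0, 0, 0.02, 0, -1], [0, 0, 0.039, 0, -1], [0, 0, 0.039, 0, -1], [0, 0, 0.039, 0, 1], [0, 0, 0.039, 0, 1], [0, 0, 0.039, 0, 1], [0, 0, 0.039, 0, 1], [0, 0, 0.039, 0, 1], [0, 0, 0.039, 0, 1]],
], squeeze=90)

```text
clock: 9.55
position: [0.4911, 0.2899, 0.0228]
ee_rot: [-0.001, 1.0, 0.013, 0.001]
contact_force: [1.2, 0.3, 6.3]
width: 0.0533
gripper_force: 95.9
```

```bash
python3 go.py .4935 -.134 .12 1.4
```

```text
t 9.55 pos [0.4911 0.2899 0.0228] yaw 1.5 tilt [0.003 0.001] q [0.41 0.43 1.77 0.   0.94 1.96] F [1.2 0.3 6.3] w 0.0533
row [-0.0106  0.5297 -0.1222] 0.0008
```

Gripped at 96 N. Lifting slowly.

Emit:
move_arm([
  [[0, 0, -0.01, 0, 1], [0, 0, -0.025, 0, 1], [0, 0, -0.05, 0, 1], [0, 0, -0.08, 0, 1], [0, 0, -0.11, 0, 1], [0, 0, -0.14, 0, 1], [0, 0, -0.14, 0, 1], [0, 0, -0.14, 0, 1]],
])

```text
clock: 10.35
position: [0.4899, 0.2893, 0.1334]
ee_rot: [-0.0, 1.0, 0.013, 0.0]
contact_force: [-0.3, 0.3, -3.3]
width: 0.0539
gripper_force: 95.1
```

```bash
python3 go.py .4935 -.134 .12 1.4; python3 - <<'E'
from h import *
s=manip.get_state(); c=cam('wrist',s); im=manip.get_image('wrist')[:,:,::-1].copy(); cv2.imwrite('pics/w11.png',im); cv2.imwrite('pics/s11.png',manip.get_image('scene')[:,:,::-1]); print(s['gripper_force'])
print([int(x) for x in im[:300:6,312:332].mean((1,2))])
hsv=cv2.cvtColor(im,cv2.COLOR_BGR2HSV)
for v in (200,220,240,260): print(v,im[v,200:440:6].mean(1).astype(int).tolist())
sc=cv2.imread('pics/s11.png'); h=cv2.cvtColor(sc,cv2.COLOR_BGR2HSV)
m=((h[...,0]>5)&(h[...,0]<25)&(h[...,1]>100)&(h[...,2]>60))
# coarse ascii view of scene around broad holder: O wood, # dark, . other
for v in range(90,205,4): print(v,''.join('O' if m[v,u] else ('#' if h[v,u,2]<60 else ('+' if h[v,u,2]<110 else '.')) for u in range(200,320,2)))
E
```

```text
t 10.35 pos [0.4899 0.2893 0.1334] yaw 1.51 tilt [0.001 0.   ] q [ 0.41  0.32  1.63 -0.    1.19  1.96] F [-0.3  0.3 -3.3] w 0.0539
row [-0.0094  0.529   0.0167] 0.0009
95.08298635482788
[34, 33, 37, 54, 49, 49, 52, 51, 48, 70, 98, 92, 52, 55, 51, 55, 52, 53, 55, 56, 64, 90, 126, 157, 204, 109, 194, 185, 170, 195, 196, 195, 194, 194, 194, 194, 193, 132, 132, 84, 87, 82, 81, 96, 141, 106, 80, 75, 70, 70]
200 [188, 161, 141, 121, 69, 55, 64, 55, 57, 64, 146, 164, 183, 190, 172, 197, 201, 201, 194, 192, 199, 193, 190, 185, 191, 191, 156, 139, 191, 194, 86, 87, 96, 89, 81, 79, 65, 68, 254, 255]
220 [188, 176, 150, 130, 61, 55, 59, 71, 75, 85, 120, 171, 158, 167, 153, 133, 137, 140, 129, 128, 197, 191, 185, 185, 189, 184, 129, 155, 190, 191, 99, 103, 106, 109, 109, 118, 119, 251, 128, 255]
240 [188, 177, 172, 140, 49, 44, 46, 47, 69, 80, 97, 81, 80, 87, 83, 83, 84, 83, 89, 87, 85, 86, 86, 83, 84, 81, 77, 81, 80, 82, 82, 71, 72, 81, 86, 97, 101, 99, 255, 254]
260 [185, 188, 187, 95, 63, 54, 113, 153, 145, 38, 95, 125, 122, 125, 123, 124, 125, 124, 120, 121, 124, 126, 125, 128, 130, 132, 130
[... 1242 characters left out ...]
.........OOOOOOOOOOOOOOOOOOOOOOOOOOO+####+...#####
166 .............OOOOOOOOOOOOOOOOOOOOOOOOOOOOOOOOO+####++....+#+
170 ..........OOOOOOOOOOOOOOOOOOOOOOOOOOOOOOOOOOOOO+#######+....
174 .......+++OOOOOOOOOOOOOOOOOOOOOOOOOOOOOOOOOOOO...OO++#+O++##
178 ++########OOOOOOOOOOOOOOOOOOOOOOOOOOOOOOOOOOO#+...OO++OOOOO+
182 ###########OOOOOOOOOOOOOOOOOOOOOOOOOOOOO+++++###...OO#######
186 ############OOOOOOOOOOOOOOOOOOOOOOO+++++++++#.++...OO#+OOOOO
190 ###############OOOOOOOOOOOOOOO++#########+###+....OOOOOOOOOO
194 #################OOOOOOOOO+++++++#######+++.....+OOOOOOOO+++
198 #############+++###+++..........+............+OOOOOO.+++++++
202 #+++#######++++++++++++++++............+##OOOOOOOOOO##++++++
```

The stone is up and clear of the holder, and the wrist reads 3.3 N down, matching its weight. I'll carry it over the diffuser.

Emit:
move_arm([
  [[0.002, 0.03, 0, 0, 1], [0.005, 0.07, 0, 0, 1], [0.008, 0.12, 0, 0, 1], [0.011, 0.17, 0, 0, 1], [0.015, 0.22, 0, 0, 1], [0.018, 0.27, 0, 0, 1], [0.022, 0.32, 0, 0, 1], [0.025, 0.37, 0, 0, 1], [0.029, 0.42, 0, 0, 1], [0.032, 0.47, 0, 0, 1], [0.034, 0.51, 0, 0, 1], [0.036, 0.53, 0, 0, 1]],
])

```text
clock: 11.65
position: [0.5292, -0.1362, 0.1317]
ee_rot: [-0.0, 1.0, 0.012, -0.001]
contact_force: [-0.4, 0.8, -2.5]
width: 0.0536
gripper_force: 95.3
```

Emit:
move_arm([
  [[0, 0, 0.02, 0, 1], [0, 0, 0.04, 0, 1], [0, 0, 0.06, 0, 1], [0, 0, 0.08, 0, 1], [0, 0, 0.09, 0, 1], [0, 0, 0.09, 0, 1], [0, 0, 0.09, 0, 1]],
])

```text
clock: 12.35
position: [0.5301, -0.1334, 0.0614]
ee_rot: [-0.0, 1.0, 0.013, -0.0]
contact_force: [0.1, 0.8, -3.2]
width: 0.0531
gripper_force: 95.2
```

```bash
python3 go.py .530 -.134 .026 1.5; python3 - <<'E'
from h import *
im=manip.get_image('scene')[:,:,::-1]; h=cv2.cvtColor(im,cv2.COLOR_BGR2HSV); s=manip.get_state(); print(s['gripper_force'])
K,d,R,o=cam('scene')
P=np.array([[.4335,-.162,.016],[.4335,-.106,.016],[.4935,-.134,.008]]); print(cv2.projectPoints(P,cv2.Rodrigues(R.T)[0],-R.T@o,K,np.array(d))[0][:,0].round(0).tolist())
for v in range(190,290,4): print(v,''.join('#' if h[v,u,2]<60 else ('+' if h[v,u,2]<120 else '.') for u in range(330,470,2)))
E
```

```text
t 12.35 pos [ 0.5301 -0.1334  0.0614] yaw 1.52 tilt [-0.  0.] q [-0.37  0.35  1.78  0.    1.01  1.17] F [ 0.1  0.8 -3.2] w 0.0531
row [-0.0002  0.0007  0.0442] 0.0002
95.23312211036682
[[389.0, 275.0], [366.0, 259.0], [399.0, 256.0]]
190 ++++++++......+++.....++++++++######+###+......########++#############
194 ++++......++++++..............+++++#+####+############################
198 ......++++++++++.....+++...........++################++###############
202 ..++++++++++++++...................+###+++##################++#++#####
206 ++++++++++++++.................+...+######++++###++######++.++++..+++#
210 ++++++++++............++##++++++...####+#+#++++++++###########+++....+
214 +++++++.............++########+++#######+##++++##++############++.++++
218 ++......................+++++++########+#++++###++############++..++.+
222 .................++++.......+##+####++#++++##+###++###+##++++.++.+++++
226 ....++..+++........++###+++####+###+##+++##+####.............+.+++###+
230 +....+###########++.....##########++#++++++###++++++++++++++..++######
234 .+###############+....+#####+#+++++++
[... 308 characters left out ...]
............##########+++
254 ##########+.............+###+++###+.......................######++++++
258 ##########+................+####+..........................##++++++++#
262 ###########...................+............................+++++++####
266 ###########+...............................................++++#######
270 #############..............................................+#######+..
274 ##############+...........................................######+.....
278 ################++......................................+#####........
282 ################......................................+####+..........
286 ##############.....................................++###+.............
```

The stone's low end is where predicted, near (390,258), which puts it about 38 mm above the disc. I'll lower it to touch, then follow its arc down flat with a lighter grip.

Emit:
move_arm([
  [[0, 0.001, 0.02, 0, 1], [0, 0.001, 0.035, 0, 1], [0, 0.001, 0.042, 0, 1], [0, 0.001, 0.047, 0, 1], [0.001, 0.001, 0.052, 0, 1], [0.002, 0.001, 0.056, 0, 1], [0.002, 0.001, 0.056, 0, 1]],
], squeeze=50)

```text
clock: 13.1
position: [0.5325, -0.1345, 0.0175]
ee_rot: [0.0, 1.0, 0.013, 0.001]
contact_force: [0.5, 1.6, 6.9]
width: 0.0538
gripper_force: 96.4
```

```bash
python3 go.py .540 -.134 -.014 1.5
```

```text
t 13.1 pos [ 0.5325 -0.1345  0.0175] yaw 1.49 tilt [ 0.001 -0.   ] q [-0.37  0.41  1.83  0.    0.91  1.17] F [0.5 1.6 6.9] w 0.0538
row [ 0.0093 -0.0004  0.0394] -0.0001
```

Contact made: load went from -3 to +7 N. I'll continue along the arc.

Emit:
move_arm([
  [[0.002, 0, 0.006, 0, 1], [0.004, 0, 0.012, 0, 1], [0.006, 0, 0.018, 0, 1], [0.007, 0, 0.022, 0, 1], [0.007, 0, 0.022, 0, 1]],
], squeeze=30)

```text
clock: 13.6
position: [0.5393, -0.135, -0.0001]
ee_rot: [0.001, 1.0, 0.013, 0.002]
contact_force: [4.1, 1.5, 6.3]
width: 0.0534
gripper_force: 93.6
```

```bash
python3 go.py .540 -.134 -.014 1.5; python3 - <<'E'
from h import *
s=manip.get_state(); print(s['gripper_force'],s['moment']); im=manip.get_image('scene')[:,:,::-1]; h=cv2.cvtColor(im,cv2.COLOR_BGR2HSV)
for v in range(202,290,4): print(v,''.join('#' if h[v,u,2]<60 else ('+' if h[v,u,2]<120 else '.') for u in range(330,470,2)))
E
```

```text
t 13.6 pos [ 5.393e-01 -1.350e-01 -1.000e-04] yaw 1.52 tilt [ 0.004 -0.002] q [-0.37  0.44  1.83  0.    0.87  1.17] F [4.1 1.5 6.3] w 0.0534
row [ 0.0008 -0.0013  0.0174] 0.0001
93.62266659736633 [0.10701704 0.07668639 0.01498777]
202 ..++++++++++++++...............###+++###################+...++#++#####
206 ++++++++++++++.................+##########################+...+++.+++#
210 ++++++++++............++##+++++.+.+#########################+++#+....+
214 ++++++..............++########++...#####.##+#########+##########..++++
218 ++......................++++++++++.#++#########################+..++.+
222 .................++++..........++++#+###......++#############+.+.+++++
226 ....++..+++........++###+++........++###++.......####+######++..++###+
230 +....+###########+..................+####++#++++++#########+..++######
234 .+###############+................+#########+++##++#############+.....
238 ++#+++++#######+...............+################+++###########+.......
242 +############...............++##################++###########+##+.....
246 ############..............+#####################++.....##########+++++
250 ###########............+###############++++####..........##########+++
254 ##########+.........++########++++++++++++##+.............######++++++
258 ##########+.......+#####+++++++++++++++###+................##++++++++#
262 ###########.......+###########+++++++###...................+++++++####
266 ###########+........+#####++++++++###+.....................++++#######
270 #############..........####+++++###........................+#######+..
274 ##############+..........+######+.........................######+.....
278 ################+...........++..........................+#####........
282 ################......................................+####+..........
286 ##############.....................................++###+.............
```

The stone is tilting flat on the disc, low end at (389,276) as predicted. Lowering the last bit.

Emit:
move_arm([
  [[0, 0, 0.005, 0, 1], [0.001, 0, 0.01, 0, 1], [0.001, 0, 0.015, 0, 1], [0.001, 0, 0.016, 0, 1], [0.001, 0, 0.016, 0, 1]],
])

```text
clock: 14.15
position: [0.5399, -0.1351, -0.013]
ee_rot: [0.001, 1.0, 0.013, 0.002]
contact_force: [4.2, -0.2, 5.7]
width: 0.0534
gripper_force: 92.5
```

```bash
python3 go.py .540 -.134 -.014 1.5
```

```text
t 14.15 pos [ 0.5399 -0.1351 -0.013 ] yaw 1.51 tilt [ 0.004 -0.002] q [-0.37  0.45  1.84 -0.    0.84  1.17] F [ 4.2 -0.2  5.7] w 0.0534
row [ 0.0001 -0.0014  0.0013] 0.0001
```

Nearly flat, so I'll open, wait, retreat and check.

Emit:
move_arm([
  [[0, 0, 0, 0, -0.6], [0, 0, 0, 0, -1], [0, 0, 0, 0, -1], [0, 0, 0, 0, -1], [0, 0, 0, 0, -1], [0, 0, 0, 0, -1], [0, 0, -0.03, 0, -1], [0, 0, -0.08, 0, -1], [0, 0, -0.14, 0, -1], [0, 0, -0.2, 0, -1], [0, 0, -0.26, 0, -1], [0, 0, -0.26, 0, -1]],
])

```text
clock: 15.35
position: [0.5423, -0.136, 0.2016]
ee_rot: [0.003, 1.0, 0.013, 0.007]
contact_force: [1.2, -0.5, 0.5]
width: 0.0851
gripper_force: 0.0
```

```bash
python3 go.py .50 -.134 .2 1.5; python3 - <<'E'
from h import *
s=manip.get_state(); c=cam('wrist',s); im=manip.get_image('wrist')[:,:,::-1].copy(); cv2.imwrite('pics/wf.png',im); t=manip.get_image('top')[:,:,::-1].copy()
h=cv2.cvtColor(im,cv2.COLOR_BGR2HSV)
for n,I,cc in(('wrist',im,c),('top',t,cam('top'))):
    K,d,R,o=cc; u=cv2.projectPoints(np.array([[.4935,-.134,.028]]),cv2.Rodrigues(R.T)[0],-R.T@o,K,np.array(d))[0].ravel().astype(int); print(n,u)
    m=(I.max(2)<150).astype(np.uint8); k,l,st,_=cv2.connectedComponentsWithStats(m); a=l[u[1],u[0]]; print(st[a])
    cn=max(cv2.findContours((l==a).astype(np.uint8),0,1)[0],key=len); print(rect(ray(cc,cn,.028)))
c=cam('top'); h=cv2.cvtColor(t,cv2.COLOR_BGR2HSV); m=np.zeros((400,640),np.uint8); m[142:232,288:340]=((h[...,1]<90)&(h[...,2]>60))[142:232,288:340]
l=cv2.connectedComponents(m)[1]; cn=max(cv2.findContours((l==l[187,314]).astype(np.uint8),0,1)[0],key=len); print('narrow',rect(ray(c,cn,.048)))
E
```

```text
t 15.35 pos [ 0.5423 -0.136   0.2016] yaw 1.51 tilt [ 0.014 -0.006] q [-0.37  0.25  1.56 -0.    1.32  1.17] F [ 1.2 -0.5  0.5] w 0.0851
row [-0.0528 -0.0039  0.0013] 0.0001
wrist [320 220]
[     0      0    640    400 150601]
(array([ 473.4, -134.6]), 874.8, 480.7, -88.7)
top [403 190]
[ 392  171   25   50 1206]
(array([ 482.4, -134.9]), 117.3, 56.7, 0.1)
narrow (array([497.9,  76.8]), 118.3, 34.4, 1.5)
```

The stone measures 117×57 mm flat at (0.482, -0.135), about 12 mm from the disc's centre and within the 30 mm limit. The narrow stone has not moved and the gripper is clear, so I'll hand in.

```bash
python3 -c "
from rig import manip
print(manip.sign_off())"
```

```text
the job is handed in; nothing more can be done
None
```

I tipped the broad stone up, lifted it out and laid it flat on the diffuser, about 12 mm from the disc's centre (limit 30 mm); the narrow stone has not moved, and the job was handed in at about 15.5 s, with no verdict returned.

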